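Seat the amplifier card in the weighing unit

TASK

Draw the orange-headed lock pin straight out of its sleeve and put it in the steel tray, then push the card along its guides without lifting it, slowly at the end, until you feel it meet the connector, and do not force it farther by hand. Then swing both red levers fully shut so that they press the card home, and let go. Leave the sieve, the brass weight and the jar where they stand.

Things in the scene. Friction and masses are not known exactly. Their poses are not given: they have to be found in the camera images.
- bay: Lavender low chassis, 230 x 170 mm, fixed to the bench, deck 32 mm high. Origin on the bench, under the middle of the card when fully home. x: direction in which the card slides home (away from the robot), y left, z up. All 'bay' positions in these notes are in this frame, in mm. It spans x -135 to +95; at its far end a black connector housing (x 70 to 92, 58 high).
- guide_mouth (a point): Point midway between the mouths of the two white guides, at bay (-100, 0, 36), at the height of the card's underside. The guides run along x at y +-44 to +-60, from x -100 to +57, 44.5 high at most; they hold the card's edges with about 1.2 mm play each side and 1.5 mm upward. The loose card slides with 1 to 3 N.
- seat (a point): Where the middle of the card's far edge is when fully home: bay (52, 0, 38). The brass-coloured connector bar (90 wide, 34 to 52 high) floats here: the card meets it 5 to 15 mm short of home, differently each time and not measured. It gives 1 mm per 5 N, then moves on for good at 25 N, which the levers reach with their leverage. By hand press 5 to 15 N, arriving at 20 mm/s or less.
- card_face (a point): Middle of the card's upright aluminium front bar, on the face towards the robot. The bar is 110 wide (y), 6 thick, and stands 47 to 65 mm above the bench. Fully home, this point is at bay x = -58, y = 0; it starts 67 to 83 mm short of that.
- card: Green circuit card, 104 (x) x 106 (y) x 4 mm, 0.16 kg, lying flat in the guides, partly pulled out towards the robot. Origin at the middle of the board's underside, 36 mm above the bench; fully home at bay x = 0, y = 0. Its axes are parallel to the bay's. The aluminium bar is at its robot-side end (faces at card x -58 and -52, card z 11 to 29).
- lock_pin: Transport lock pin standing upright in a sleeve in the deck, in the card's way (the card cannot pass until it is out). Steel shaft 10 mm across and 46 long, then an orange cylindrical head 20 mm across and 24 tall (70 mm overall, 0.06 kg). Origin at the centre of its foot, z along the pin to the head. At the start the foot is 26 mm down the sleeve.
- sleeve_mouth (a point): Centre of the sleeve's mouth, on the deck, at bay (-8, 0, 32). The hole is 11 mm across and 26 mm deep, vertical.
- tray: Loose open steel tray, 150 (x) x 120 (y) x 25 mm, wall 4 mm, on the bench to the left or right of the bay. Origin at the centre of its underside.
- pin_mid (a point): Middle of the lock pin's length, 35 mm from its foot.
- lever_left (a joint): Angle (rad) of the left (+y) red lever about its vertical axis at bay (-62, 68). 0: shut (hard stop), pointing along -y across the front of the card's bar; grows as it swings out to the robot (1.57: along -x; limit 2.3). A bar 55 long from the axis, 8 thick, 48 to 62 high. Stays where left (6 N at its end moves it); its last 0.35 to 1 rad press the card home (13 N at its end).
- lever_right (a joint): The same for the right (-y) lever, the mirror image, hinged at bay (-62, -68); 0 is shut, pointing along +y.
- sieve: Brass sieve, 104 mm across, 45 high, standing loose beside the bay. Origin at the centre of its underside. Leave it alone.
- weight: Brass calibration weight, 38 mm across, 52 high, loose, beside the bay's far end on the right. Leave it alone.
- sample_jar: Jar with a blue cap, 48 mm across, 60 high, loose, beside the bay's far end on the left. Leave it alone.
Not all that is in view belongs to the job. Of the things that look like the tray, take the one that is nearest to the robot's base at the start.

How it is judged:
On the way, in this order (a step that is already met when the one before it is completed fails the run):
1. the lock pin is drawn clear of its sleeve while the card is still out (z of lock_pin in the frame of bay above 0.034 m and x of card in the frame of bay below -0.05 m), for 0.1 s.
2. the card is pushed against the connector (over 4 N), 1 to 17 mm short of home, levers open (contact force between the fingers and card above 4 N and x of card in the frame of bay between -0.017 and -0.001 m and value of joint each of lever_left, lever_right above 0.9 rad).
3. both levers are shut and the card is home (value of joint each of lever_left, lever_right below 0.1 rad and x of card in the frame of bay above -0.003 m), for 0.1 s.
At the end, for the whole second after the job is handed in: Card home within 3 mm, straight within 0.04 rad, flat in its guides, at rest; both levers within 0.1 rad of shut; the lock pin at rest in the tray (its middle inside the outline, below 60 mm). Sieve, weight and jar never moved over 20 mm (all of step 3 and x of card in the frame of bay below 0.003 m and angle between the x axis of card and the x axis of bay, either way round below 0.04 rad and linear speed of card below 0.01 m/s and z of card in the frame of bay below 0.04 m and x of pin_mid in the frame of tray between -0.075 and 0.075 m and y of pin_mid in the frame of tray between -0.06 and 0.06 m and height (world z) of pin_mid below 0.06 m and linear speed of lock_pin below 0.03 m/s); the robot touches nothing.
It fails at once if the fingers push the card with more than 20 N (contact force between the fingers and card above 20 N).
It fails at once if the card is lifted out of its guides (z of card in the frame of bay above 0.05 m).
It fails at once if the sieve is moved more than 20 mm (distance of sieve from where it was at the start of the episode above 0.02 m).
It fails at once if the weight is moved more than 20 mm (distance of weight from where it was at the start of the episode above 0.02 m).
It fails at once if the sample jar is moved more than 20 mm (distance of sample_jar from where it was at the start of the episode above 0.02 m).
It also fails if it takes over 64 s, if anything falls off the work surface, if the arm or the gripper's body presses on something with over 40 N, if the wrist force passes 120 N, or if a joint passes its speed limit or range.

ROBOT

A 6-joint arm with a two-finger parallel gripper is mounted at the origin on the work surface. World frame = base frame: x ahead of the robot, y to its left, z up, the work surface at z = 0. Lengths are in m, angles in rad, forces in N, time in s.
With the tool pointing down it reaches from about 0.425 to 1.125 m from the base axis. Payload 14.9 kg.
Tool frame: the origin (TCP) lies between the finger pads; the fingertips stand 17 mm ahead of it and the grasp point (between the pads) lies 2 mm behind it; z points along the fingers, y is the direction in which the jaws open and shut (so a half turn about z gives the same grasp; the last joint's range is limited). The gripper opens to 91 mm and grips with 3 to 60 N. Pads are 32 mm wide; open, the fingers measure 118 mm over their backs; the gripper's body (76 mm by 178 mm) begins 60 mm behind the grasp point.
Start: joints at [1.231, 0.379, 1.734, -0, 1.028, -0.033], TCP at [0.211, 0.667, 0.231] pointing down, gripper open.
Joint ranges: [-2.77, 2.77], [-0.74, 2.19], [0, 2.66], [-1.06, 4.2], [0.31, 2.87], [-3.08, 3.08]. Speed limits (rad/s): [1.89, 1.89, 2.39, 3.14, 3.14, 3.14].

INTERFACE

Orientations are given as a unit quaternion [x, y, z, w].
In Python, from cell import sense, read_camera, job_done gives the robot as it stands.
- The arm moves only by the tool play_rows, never from a script. Its argument "plan" is one flat list of numbers, 4 for each row, row after row: the shift along the tool's x, y, z in m, then the turn about the tool's z in degrees. In form: [tx, ty, tz, twist, tx, ty, tz, twist, ...]. A call has 1 to 8 rows; each row shifts and turns the commanded pose from where the row before left it, along the tool's axes as they then stand; what a row does not reach is not made up. A row lasts 1/10 s, in which the tool goes at most 50 mm and 8.59 degrees, less where a joint would pass 70% of its speed; a pose out of reach is approached as far as the arm can. A call with a gripper value outside its range is refused whole. "claw" is the closure, from 0 (fully open) to 1 (shut), set as the call begins (left out, the last holds). The fingers move at their own pace and stop on an object; the grip force is fixed at half the most. Time passes only in rows, so rows that do not move let the fingers close. It gives the time, the measured TCP pose, the force and the opening at its end, in the units of the state.
- sense(): the state, without advancing time (a new reading comes with each control period).
- read_camera(name): name is "side" or "top" or "wrist"; returns a dict with "img" (400x640x3 uint8, red, green, blue), "fx", "fy", "cx", "cy" (pixels), "R" (3x3) and "t" (3): a world point X has camera coordinates R X + t; the wrist camera has in their place "mount" (4x4, takes a point from camera to tool coordinates, whose origin is the TCP and whose axes are the flange's). Camera axes: x right, y down, z forward; pixel columns grow to the right and rows downward; lengths in m; the calibration is good to about 2 mm. A picture is of the moment at which its call begins: read the wrist's pose just before it. There is no depth.
- job_done(): hands the job in, once; it reports no verdict.
The state is a dict: "t": time; "joint_pos": joint angles; "qvel": joint speeds; "joint_efforts": joint torques, N m; "position": TCP position; "tool_rot": TCP orientation; "wrist_force": force on the tool from outside, world axes, zero at the start; "ft_torque": the same for the moment, N m; "grip_width": finger opening in m.
Only numpy, scipy, OpenCV 4.12 (cv2) and the standard library are available. Lean on these libraries where they do the work, as an engineer would, in place of code of your own. Each camera call takes 0.05 s, during which the arm holds its last target. There are 200 camera calls.

## Working session

There is one attempt and no reset: what is moved stays moved. The work goes in short steps, Python scripts to look and compute and a tool call to move; the robot and the scene stay as the last step left them, time stands still between calls to the robot, and variables do not carry over. Pictures are saved under pics/ and viewed, about 8 in all and at most 12, crops included, and the job is handed in when it is done.

Besides the shell and the picture viewer there is one more tool, called after "Request:" by a JSON object that holds its "op" and its "data". play_rows: Moves the arm, as the interface text tells. Its arguments: {"type":"object","properties":{"plan":{"type":"array"},"claw":{"type":"number"}},"required":["plan"]}

```bash
mkdir -p pics; ls; python3 - <<'E'
from cell import *
import cv2,json
s=sense(); print(s)
for n in("top","side"):
    c=read_camera(n); cv2.imwrite(f"pics/{n}0.png",c["img"][:,:,::-1])
    print(n,{k:(v.tolist() if hasattr(v,'tolist') else v) for k,v in c.items() if k!="img"})
E
```

```text
pics
{'t': 0.0, 'joint_pos': array([ 1.23073752e+00,  3.79411077e-01,  1.73476338e+00,  1.24284500e-05,
        1.02849793e+00, -3.32980709e-02]), 'qvel': array([ 0.00213517,  0.00030068, -0.00148298,  0.00083341, -0.00036216,
       -0.00103427]), 'joint_efforts': array([-1.61651158e-03, -7.63738203e+01, -4.34364116e+01,  6.49951422e-02,
        4.25297907e-02, -9.99733561e-05]), 'position': array([0.21125912, 0.66697358, 0.2302951 ]), 'tool_rot': array([ 1.52782830e-01,  9.88259640e-01, -5.29499101e-04, -1.05425507e-04]), 'wrist_force': array([-0.79721481,  0.42724758,  0.39104083]), 'ft_torque': array([-0.05772541, -0.06947883, -0.01021193]), 'grip_width': 0.09116498637488449}
top {'fx': 399.8886033802816, 'fy': 399.8886033802816, 'cx': 318.09386012495753, 'cy': 201.79380428872187, 'R': [[0.03291406165947993, -0.9994555200812704, 0.002308229657833957], [-0.9730628864588021, -0.03257198757907441, -0.2282272652896955], [0.22817818375458324, 0.005265833668657776, -0.9736051496650139]], 't': [0.02646687075069396, 0.6379782956332636, 0.8579597112351549]}
side {'fx': 429.3206319187296, 'fy': 429.3206319187296, 'cx': 326.3819165716817, 'cy': 199.14556399672614, 'R': [[0.9729145721749524, -0.23039189904549942, 0.01888936483414733], [-0.13601831191921607, -0.6366232071946458, -0.7590849167806256], [0.1869124235364679, 0.735955477536115, -0.6507175124524563]], 't': [-0.6283972108131314, 0.14160641573119354, 0.8363016719859585]}
```

View pics/top0.png

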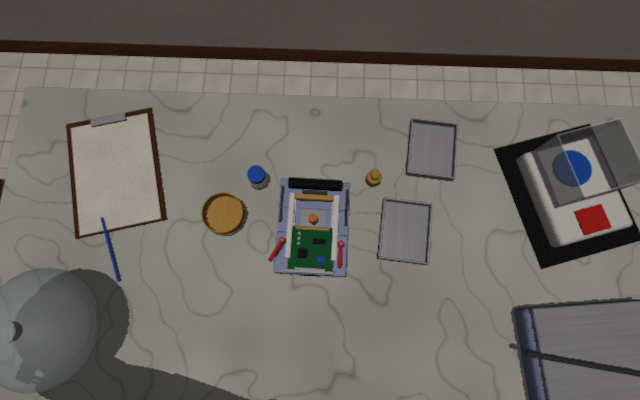

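View pics/side0.png

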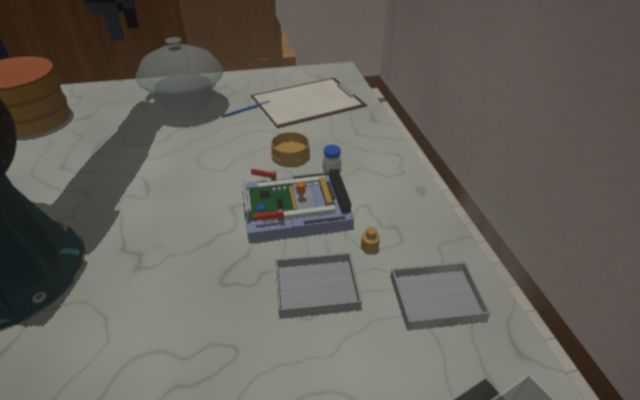

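Top view: bay around (315,228), orange pin head (313,218), card (310,250), levers (277,249) and (340,253). There are two tray look-alikes, at (405,232) and (432,150). The sieve is at (223,214), weight (374,177) and jar (257,176). The grey box bottom right (580,340) is another grey container. Next I compute positions.

```bash
cat > h.py <<'E'
import numpy as np,cv2
from scipy.spatial.transform import Rotation as Ro
from cell import *
def pose(c,s=None):
    "camera->world rotation, camera centre"
    if 'R' in c: R=np.array(c['R']);return R.T,-R.T@np.array(c['t'])
    M=np.array(c['mount']);Rt=Ro.from_quat(s['tool_rot']).as_matrix()
    return Rt@M[:3,:3],Rt@M[:3,3]+s['position']
def ray(c,uv,z,s=None):
    R,o=pose(c,s);uv=np.atleast_2d(uv).astype(float)
    d=np.c_[(uv[:,0]-c['cx'])/c['fx'],(uv[:,1]-c['cy'])/c['fy'],np.ones(len(uv))]@R.T
    return (o+d*((z-o[2])/d[:,2])[:,None])[:,:2]
def hsv(c):return cv2.cvtColor(c['img'],cv2.COLOR_RGB2HSV)
def blobs(m,amin=15):
    n,l,st,ce=cv2.connectedComponentsWithStats(m.astype(np.uint8))
    return [(ce[i],st[i],l==i) for i in range(1,n) if st[i,4]>=amin]
def px(c,X,s=None):
    R,o=pose(c,s);p=(np.atleast_2d(X)-o)@R;return np.c_[p[:,0]/p[:,2]*c['fx']+c['cx'],p[:,1]/p[:,2]*c['fy']+c['cy']]
E
python3 - <<'E'
from h import *
np.set_printoptions(precision=4,suppress=True)
c=read_camera('top');H=hsv(c);h,s,v=[H[...,i].astype(int) for i in range(3)]
for name,m,z in [('green',(h>45)&(h<80)&(s>100),.04),('orange',(h>3)&(h<14)&(s>150),.102-.026),('red',((h<3)|(h>176))&(s>150),.062),('lav',(h>110)&(h<135)&(s>35)&(v>80),.032)]:
    for ce,st,l in blobs(m):
        pts=np.argwhere(l)[:,::-1];r=cv2.minAreaRect(pts.astype(np.float32))
        print(name,ce,st[4],ray(c,ce,z),'rect',ray(c,cv2.boxPoints(r),z).tolist() )
print('tray',ray(c,[[405,232],[432,150]],.0),np.linalg.norm(ray(c,[[405,232],[432,150]],.0),axis=1))
print('jar,weight,sieve',ray(c,[[257,175],[374,177],[223,214]],.05))
x=c['img'][165:285,250:440,::-1];cv2.imwrite('pics/c1.png',cv2.resize(x,None,fx=4.2,fy=4.2,interpolation=cv2.INTER_CUBIC))
E
```

```text
green [310.7935 249.1822] 1317 [[0.5297 0.0612]] rect [[0.48425891472965543, 0.113654827780695], [0.5813312023431363, 0.11337875112217477], [0.5792320580283727, 0.007805147761817406], [0.4823115536015161, 0.010533828977773073]]
orange [321.2647  55.5887] 5115 [[1.018  0.0521]] rect [[1.002984202723785, 0.8702319339856336], [1.034183427546988, 0.8760776773095388], [1.032521508981511, -0.7556400770356223], [1.0016050879708003, -0.7501472322174159]]
orange [154.0272 158.2385] 478 [[0.7297 0.4418]] rect [[0.8469643394886657, 0.52423531061579], [0.8581626593675846, 0.4661589050273359], [0.5847968135808116, 0.39462569970074973], [0.5748985146014981, 0.44915305947215595]]
orange [ 73.4879 173.3315] 371 [[0.6859 0.6268]] rect [[0.5374710047895984, 0.6359162214060098], [0.8220656021091906, 0.6652203569682685], [0.819378543816742, 0.611662653388576], [0.5352070248421666, 0.5859560020798135]]
orange [312.5    218.1429] 56 [[0.5972 0.0592]] rect [[0.6066048206120314, 0.06762886746854274], [0.6071440007335669, 0.05148564820506399], [0.5884158194298255, 0.050846486267481616], [0.5878799062064269, 
[... 2171 characters left out ...]
.12557290781095026], [0.4733598359876998, 0.10983027655543717], [0.4663516613864369, 0.1430614819512004]]
lav [529.5466 329.7287] 247 [[ 0.3645 -0.4416]] rect [[0.40820580374916043, -0.4294960282885034], [0.41141732502739825, -0.4450903722603655], [0.32412972275463336, -0.4538891926783967], [0.32104847093714595, -0.43862751568640435]]
lav [538.3735 378.2957] 257 [[ 0.2622 -0.4522]] rect [[0.30320545515859765, -0.4407891394560448], [0.3060984758296006, -0.45624185203465517], [0.22080723360362203, -0.4634464831245082], [0.21803125411013524, -0.448325950833066]]
tray [[ 0.5844 -0.1696]
 [ 0.8022 -0.2434]] [0.6086 0.8383]
jar,weight,sieve [[ 0.7041  0.1982]
 [ 0.7086 -0.0858]
 [ 0.605   0.2723]]
```

View pics/c1.png

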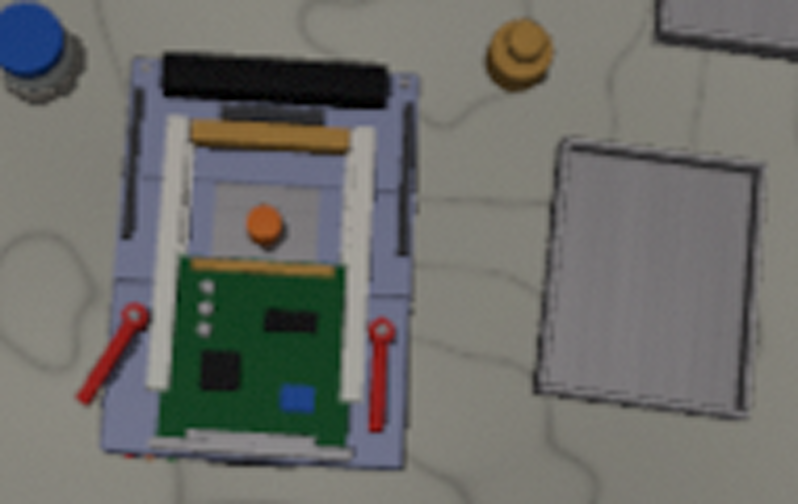

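The crop shows the chosen tray at crop (650,275), near the bay's right side. The pin head is at (264,225), and the lever hinges are at (135,316) and (382,330), both open. Next I fit the bay frame from these and work out the first move.

```bash
cat >> h.py <<'E'
def to(X,yaw=None):
    "tool-frame shift to world X, and twist (deg) so that tool y has world direction yaw (mod 180)"
    s=sense();R=Ro.from_quat(s['tool_rot']).as_matrix();d=R.T@(np.array(X)-s['position'])
    a=np.degrees(np.arctan2(R[1,1],R[0,1])); tw=None if yaw is None else -(((np.degrees(yaw)-a)+90)%180-90)
    print('t %.2f'%s['t'],'tcp',s['position'].round(4),'ty yaw %.2f'%a,'shift',d.round(4),'n',np.linalg.norm(d).round(3),'twist',tw,'F',s['wrist_force'].round(1),'w',round(s['grip_width'],4))
E
python3 - <<'E'
from h import *
np.set_printoptions(precision=4,suppress=True)
c=read_camera('top')
L,Rr=ray(c,[[250+135/4.2,165+316/4.2],[250+382/4.2,165+330/4.2]],.062)
print(L,Rr,np.linalg.norm(L-Rr)); y=(L-Rr)/np.linalg.norm(L-Rr); x=np.array([y[1],-y[0]])
o=(L+Rr)/2+.062*x; print('o',o,'yaw',np.arctan2(x[1],x[0]),'pin by bay',o-.008*x)
# corners: deck
P=ray(c,np.array([[134,58],[420,75],[102,452],[405,467]])/4.2+[250,165],.032);print(P)
T=ray(c,np.array([[563,142],[763,166],[745,414],[536,390]])/4.2+[250,165],.025);print('tray',T,T.mean(0))
print(read_camera('wrist')['mount'],read_camera('wrist')['fx'])
to([.597,.06,.25],np.arctan2(y[1],y[0]))
E
```

```text
[0.5457 0.1276] [ 0.5425 -0.0082] 0.13584222422762396
o [0.606  0.0582] yaw -0.0235863900422806 pin by bay [0.598  0.0584]
[[ 0.7018  0.1391]
 [ 0.6971 -0.0292]
 [ 0.473   0.1447]
 [ 0.4704 -0.0242]]
tray [[ 0.6611 -0.114 ]
 [ 0.6506 -0.2308]
 [ 0.5065 -0.216 ]
 [ 0.5161 -0.0981]] [ 0.5836 -0.1647]
[[-0.0008 -0.9664 -0.2571  0.0717]
 [ 1.     -0.0006 -0.0007 -0.0007]
 [ 0.0005 -0.2571  0.9664 -0.1547]
 [ 0.      0.      0.      1.    ]] 312.15723310367866
t 0.30 tcp [0.2114 0.6672 0.2307] ty yaw 72.42 shift [-0.551  -0.4624 -0.0191] n 0.72 twist -16.227412318455237 F [-0.2 -0.3  0.3] w 0.0912
```

Request:
{"op": "play_rows", "data": {"plan": [-0.0367,-0.0308,-0.0013,0,-0.0367,-0.0308,-0.0013,0,-0.0367,-0.0308,-0.0013,0,-0.0367,-0.0308,-0.0013,0,-0.0367,-0.0308,-0.0013,0,-0.0367,-0.0308,-0.0013,0,-0.0367,-0.0308,-0.0013,0,-0.0367,-0.0308,-0.0013,0], "claw": 0.45}}

```text
t: 1.1
position: [0.4176, 0.3421, 0.2416]
tool_rot: [0.153, 0.988, 0.0, 0.0]
wrist_force: [0.4, -0.1, -0.3]
grip_width: 0.0504
```

Request:
{"op": "play_rows", "data": {"plan": [-0.0367,-0.0308,-0.0013,0,-0.0367,-0.0308,-0.0013,0,-0.0367,-0.0308,-0.0013,0,-0.0367,-0.0308,-0.0013,0,-0.0367,-0.0308,-0.0013,0,-0.0367,-0.0308,-0.0013,0,-0.0367,-0.0308,-0.0013,-8.1,0,0,0,-8.1]}}

```text
t: 1.9
position: [0.5991, 0.0567, 0.2508]
tool_rot: [0.011, 1.0, -0.0, 0.001]
wrist_force: [-0.7, -0.0, -0.7]
grip_width: 0.05
```

Request:
{"op": "play_rows", "data": {"plan": [0,0,0,0,0,0,0,0]}}

```text
t: 2.1
position: [0.5963, 0.0609, 0.2503]
tool_rot: [0.014, 1.0, 0.0, -0.0]
wrist_force: [0.5, -0.6, -0.0]
grip_width: 0.05
```

```bash
python3 - <<'E'
from h import *
np.set_printoptions(precision=4,suppress=True)
s=sense();c=read_camera('wrist')
cv2.imwrite('pics/w1.png',c['img'][:,:,::-1])
H=hsv(c);h,ss,v=[H[...,i].astype(int) for i in range(3)]
for name,m,z in [('green',(h>45)&(h<80)&(ss>100),.04),('orange',(h>3)&(h<14)&(ss>150),.076),('red',((h<3)|(h>176))&(ss>150),.062)]:
    for ce,st,l in blobs(m,60):
        pts=np.argwhere(l)[:,::-1];r=cv2.minAreaRect(pts.astype(np.float32))
        print(name,ce,st[4],ray(c,ce,z,s),'rect',ray(c,cv2.boxPoints(r),z,s).tolist() )
to([.598,.0585,.25],np.pi/2-.0236)
E
```

```text
green [317.0277 122.0099] 6143 [[0.5292 0.0596]] rect [[0.4799737119542763, 0.009570342323938545], [0.4829543395499316, 0.1124316070001777], [0.5856879098789393, 0.11325782769516331], [0.582489836342299, 0.002463938584376109]]
orange [606.8151 202.3119] 795 [[0.6229 0.3735]] rect [[0.6617705614817498, 0.3489229719651703], [0.5641530407072013, 0.36045426340222886], [0.576426685602432, 0.39783304798116087], [0.6759226129549123, 0.38910349032274133]]
orange [317.     188.7857] 280 [[0.5987 0.0577]] rect [[0.5876782635758039, 0.049423340749199726], [0.5881724122699866, 0.06654958624891197], [0.6091724383365208, 0.0660453636834752], [0.6086707617105409, 0.048642869279425245]]
red [253.9812 116.15  ] 480 [[ 0.521  -0.0069]] rect [[0.49071295356939987, -0.010650298916791513], [0.49113294482506653, 0.0038486462529953094], [0.551415401868898, -0.0007280406495404138], [0.5509763424887923, -0.015922053374703697]]
red [390.221  118.3562] 466 [[0.5274 0.1376]] rect [[0.5501023785936566, 0.11662013951888706], [0.4965467808386643, 0.14347572341036796], [0.5028167398242736, 0.15617713699259006], [0.5569043903229027, 0.1297409229563254]]
t 2.15 tcp [0.5962 0.0612 0.2503] ty yaw 88.43 shift [-0.0018 -0.0027  0.0003] n 0.003 twist -0.21383863878635623 F [-0.7  0.4 -0.3] w 0.0505
```

View pics/w1.png

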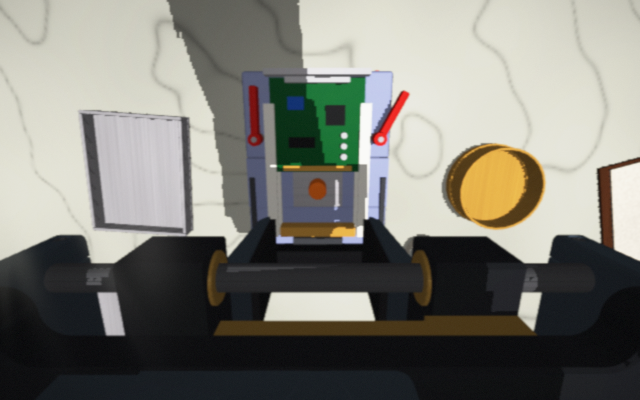

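The wrist view shows the pin head at (317,189), hinges at (253,139) and (380,139), the chosen tray at (138,172) and the sieve at (495,186). The pin position agrees with the top view to 1 mm, so I descend, grip and lift.

Request:
{"op": "play_rows", "data": {"plan": [-0.002,-0.003,0.04,-0.2,0,0,0.045,0,0,0,0.045,0,0,0,0.035,0,0,0,0.015,0,0,0,0.006,0,0,0,0,0]}}

```text
t: 2.85
position: [0.599, 0.058, 0.065]
tool_rot: [0.01, 1.0, 0.0, 0.0]
wrist_force: [0.3, -0.0, 1.0]
grip_width: 0.0503
```

Request:
{"op": "play_rows", "data": {"plan": [0,0,0,0,0,0,0,0,0,0,0,0,0,0,0,0,0,0,0,0], "claw": 1.0}}

```text
t: 3.35
position: [0.599, 0.0576, 0.065]
tool_rot: [0.01, 1.0, 0.0, 0.0]
wrist_force: [-1.0, 1.4, 4.7]
grip_width: 0.0194
```

Request:
{"op": "play_rows", "data": {"plan": [0,0,-0.006,0,0,0,-0.01,0,0,0,-0.01,0,0,0,-0.012,0,0,0,-0.02,0,0,0,-0.025,0,0,0,-0.02,0,0,0,0,0]}}

```text
t: 4.15
position: [0.6001, 0.0576, 0.171]
tool_rot: [0.01, 1.0, 0.0, 0.002]
wrist_force: [-0.5, 0.3, -0.6]
grip_width: 0.019
```

```bash
python3 - <<'E'
from h import *
c=read_camera('top');H=hsv(c);h,s,v=[H[...,i].astype(int) for i in range(3)]
for ce,st,l in blobs((h>3)&(h<14)&(s>150),5):
    if 250<ce[0]<450: print(ce,st[4])
cs=read_camera('side');cv2.imwrite('pics/s2.png',cv2.resize(cs['img'][100:320,180:440,::-1],None,fx=3,fy=3))
to([.584,-.165,.17])
E
```

```text
[320.35886002  55.70977123] 5158
t 4.25 tcp [0.5986 0.0576 0.168 ] ty yaw 88.82 shift [ 0.0101 -0.2228 -0.0021] n 0.223 twist None F [-0.1  0.1 -0.9] w 0.0191
```

View pics/s2.png

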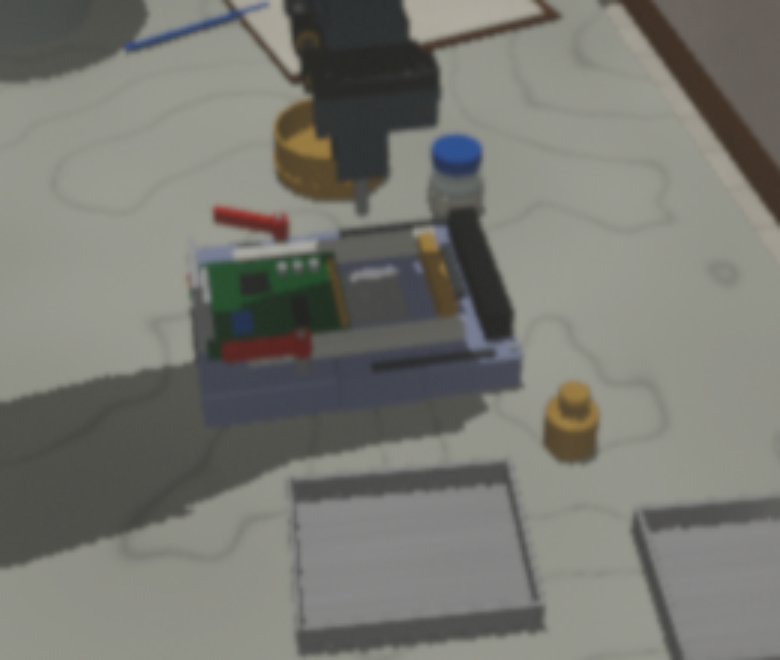

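Side view: the pin shaft hangs from the gripper at (362,195), clear of the sleeve, and the card is still out. Now the move to the tray, with the tool held upright.

Request:
{"op": "play_rows", "data": {"plan": [0.002,-0.025,0,0,0.002,-0.045,0,0,0.002,-0.048,0,0,0.002,-0.045,0,0,0.002,-0.035,0,0,0,-0.025,0,0,0,0,0.02,0,0,0,0.03,0]}}

```text
t: 5.05
position: [0.5843, -0.1663, 0.1171]
tool_rot: [0.011, 1.0, -0.0, 0.001]
wrist_force: [-0.1, -0.5, -1.5]
grip_width: 0.0192
```

Request:
{"op": "play_rows", "data": {"plan": [0,0,0.025,0,0,0,0.015,0,0,0,0.006,0,0,0,0.004,0,0,0,0,0]}}

```text
t: 5.55
position: [0.5842, -0.1652, 0.0676]
tool_rot: [0.01, 1.0, -0.0, 0.0]
wrist_force: [-0.1, 0.1, -0.7]
grip_width: 0.0193
```

Request:
{"op": "play_rows", "data": {"plan": [0,0,0,0,0,0,0,0,0,0,0,0,0,0,-0.01,0,0,0,-0.035,0,0,0,-0.045,0,0,0,-0.045,0,0,0,0,0], "claw": 0.5}}

```text
t: 6.35
position: [0.587, -0.1661, 0.2095]
tool_rot: [0.01, 1.0, -0.001, 0.005]
wrist_force: [1.4, -0.1, -0.1]
grip_width: 0.0452
```

```bash
python3 - <<'E'
from h import *
s=sense();c=read_camera('wrist');cv2.imwrite('pics/w2.png',c['img'][:,:,::-1])
H=hsv(c);h,ss,v=[H[...,i].astype(int) for i in range(3)]
for ce,st,l in blobs((h>3)&(h<14)&(ss>150),60): print(ce,st,ray(c,ce,.07,s),ray(c,ce,.015,s))
to([.584,-.165,.17])
E
```

```text
[320.12634409 190.70698925] [311 179  20  24 372] [[ 0.58474326 -0.16637746]] [[ 0.5980578  -0.16663562]]
t 6.40 tcp [ 0.5857 -0.1657  0.2064] ty yaw 88.82 shift [0.0019 0.0007 0.0364] n 0.036 twist None F [ 0.5 -0.5 -0.3] w 0.0458
```

View pics/w2.png

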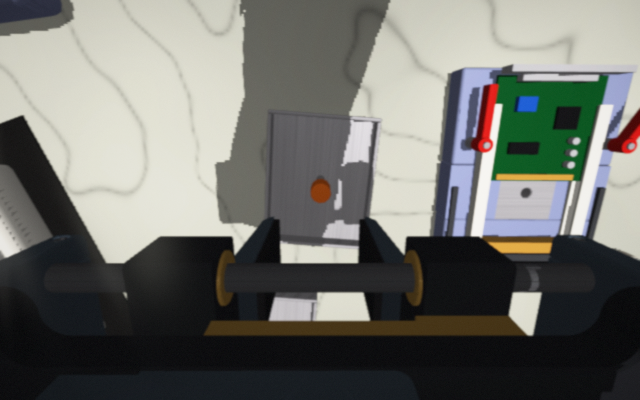

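The pin stands upright near the middle of the chosen tray, head at (320,191), and the empty sleeve is visible at (526,193). I'll refine the bay frame and card bar from this image.

```bash
python3 - <<'E'
from h import *
np.set_printoptions(precision=4,suppress=True)
s=sense();c=read_camera('wrist');g=cv2.cvtColor(c['img'],cv2.COLOR_RGB2GRAY)
print('sleeve',ray(c,[526,193],.032,s),'hingeR',ray(c,[485,146],.062,s),'hingeL',ray(c,[629,146],.062,s))
yaw=-.0236;x=np.array([np.cos(yaw),np.sin(yaw)]);y=np.array([-x[1],x[0]]);o=np.array([.606,.058])
def bay(p):return np.c_[(p-o)@x,(p-o)@y]
print('sleeve,hinges in bay',bay(ray(c,[526,193],.032,s)),bay(ray(c,[[485,146],[629,146]],.062,s)))
print('bar top row profile',g[58:85,570].tolist())
print('bar candidates bay x at z.065', [(v,bay(ray(c,[570,v],.065,s))[0,0].round(4)) for v in (64,66,68,70,72,74)])
hs=hsv(c);print('gold col', [(v,hs[v,535].tolist()) for v in range(170,186)]);print([(v,bay(ray(c,[535,v],.04,s))[0,0].round(4)) for v in (174,178,180,182)])
cv2.imwrite('pics/c3.png',cv2.resize(c['img'][50:260,430:640,::-1],None,fx=2.8,fy=2.8))
E
```

```text
sleeve [[0.5985 0.0568]] hingeR [[ 0.544  -0.0091]] hingeL [[0.5469 0.1267]]
sleeve,hinges in bay [[-0.0074 -0.0014]] [[-0.0604 -0.0686]
 [-0.0607  0.0673]]
bar top row profile [181, 182, 185, 187, 187, 188, 191, 195, 206, 207, 210, 209, 209, 209, 195, 136, 85, 86, 123, 181, 206, 209, 209, 197, 142, 82, 61]
bar candidates bay x at z.065 [(64, np.float64(-0.1319)), (66, np.float64(-0.1302)), (68, np.float64(-0.1286)), (70, np.float64(-0.127)), (72, np.float64(-0.1253)), (74, np.float64(-0.1237))]
gold col [(170, [69, 219, 92]), (171, [68, 211, 93]), (172, [69, 213, 92]), (173, [69, 218, 90]), (174, [68, 212, 88]), (175, [52, 152, 89]), (176, [23, 172, 135]), (177, [20, 177, 212]), (178, [19, 176, 227]), (179, [20, 174, 227]), (180, [20, 174, 228]), (181, [20, 168, 217]), (182, [25, 104, 166]), (183, [45, 18, 174]), (184, [150, 1, 191]), (185, [150, 4, 196])]
[(174, np.float64(-0.0297)), (178, np.float64(-0.0255)), (180, np.float64(-0.0234)), (182, np.float64(-0.0213))]
```

View pics/c3.png

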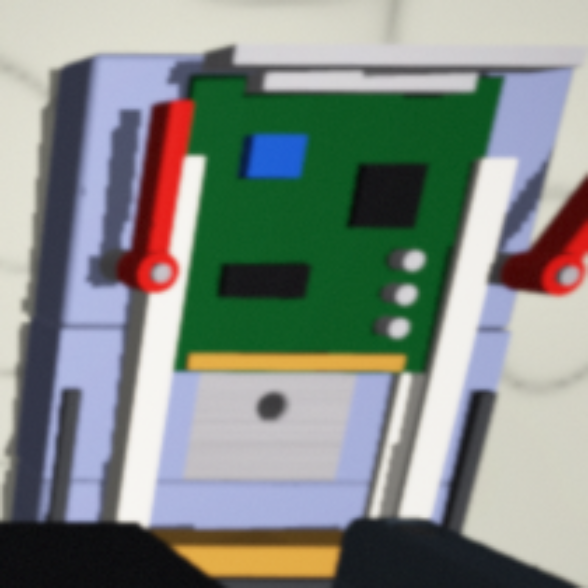

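Card far edge is at bay x ≈ -21 mm, so the card sits at about -73.5 and its bar face at about -131.5. The bar's top edge gives the same answer. I go behind the bar with the fingers shut.

```bash
python3 - <<'E'
from h import *
to([.446,.062,.2],np.pi/2-.0236)
E
```

```text
t 6.45 tcp [ 0.5845 -0.1653  0.2041] ty yaw 88.82 shift [0.1432 0.2244 0.0035] n 0.266 twist 0.1740582744285888 F [-1.1  0.5 -0. ] w 0.0457
```

Request:
{"op": "play_rows", "data": {"plan": [0.0204,0.032,0,0,0.0204,0.032,0,0,0.0204,0.032,0,0,0.0204,0.032,0,0,0.0204,0.032,0,0,0.0204,0.032,0,0,0.0204,0.032,0,0,0,0,0,0.2], "claw": 1.0}}

```text
t: 7.25
position: [0.4429, 0.0639, 0.2011]
tool_rot: [0.011, 1.0, 0.0, -0.002]
wrist_force: [0.4, -0.4, -0.9]
grip_width: 0.0007
```

Request:
{"op": "play_rows", "data": {"plan": [0,0,0.03,0,0,0,0.04,0,0,0,0.04,0,0,0,0.02,0,0,0,0.01,0,0,0,0,0,0,0,0,0]}}

```text
t: 7.95
position: [0.4463, 0.0616, 0.0629]
tool_rot: [0.012, 1.0, 0.0, 0.0]
wrist_force: [0.1, 1.6, -0.3]
grip_width: 0.0001
```

```bash
cat >> h.py <<'E'
yaw=-.0236;bx=np.array([np.cos(yaw),np.sin(yaw)]);by=np.array([-bx[1],bx[0]]);o=np.array([.6055,.0577])
def bay(p):return np.c_[(np.atleast_2d(p)-o)@bx,(np.atleast_2d(p)-o)@by].round(4)
def w(b):return o+b[0]*bx+b[1]*by
E
python3 - <<'E'
from h import *
s=sense();print('tcp bay',bay(s['position'][:2]));to([*w((-.1475,0)),.06],np.pi/2-.0236);to([*w((-.09,0)),.06],np.pi/2-.0236)
E
```

```text
tcp bay [[-1.593e-01  1.000e-04]]
t 7.95 tcp [0.4463 0.0616 0.0629] ty yaw 88.61 shift [-0.0118 -0.0001  0.0029] n 0.012 twist -0.03752566803724733 F [ 0.1  1.6 -0.3] w 0.0001
t 7.95 tcp [0.4463 0.0616 0.0629] ty yaw 88.61 shift [-0.0693 -0.0001  0.0029] n 0.069 twist -0.03752566803724733 F [ 0.1  1.6 -0.3] w 0.0001
```

Request:
{"op": "play_rows", "data": {"plan": [-0.002,0,0,0,-0.002,0,0,0,-0.002,0,0,0,-0.002,0,0,0,-0.002,0,0,0,-0.002,0,0,0,-0.002,0,0,0,-0.002,0,0,0]}}

```text
t: 8.75
position: [0.4616, 0.0613, 0.0623]
tool_rot: [0.012, 1.0, -0.0, -0.0]
wrist_force: [-3.4, 0.1, 2.4]
grip_width: 0.0007
```

Request:
{"op": "play_rows", "data": {"plan": [-0.003,0,0,0,-0.003,0,0,0,-0.003,0,0,0,-0.003,0,0,0,-0.003,0,0,0,-0.003,0,0,0,-0.003,0,0,0,-0.003,0,0,0]}}

```text
t: 9.55
position: [0.4861, 0.0608, 0.0624]
tool_rot: [0.012, 1.0, 0.0, 0.0]
wrist_force: [-0.7, -0.0, -1.6]
grip_width: 0.0004
```

```bash
python3 - <<'E'
from h import *
s=sense();print('tcp bay',bay(s['position'][:2]),s['wrist_force'])
c=read_camera('top');H=hsv(c);h,ss,v=[H[...,i].astype(int) for i in range(3)]
for n,m in(('green',(h>45)&(h<80)&(ss>100)),('red',((h<3)|(h>176))&(ss>150))):
  for ce,st,l in blobs(m,20):
    p=np.argwhere(l)[:,::-1]
    if 250<ce[0]<380: b=bay(ray(c,p,.04 if n=='green' else .062)); print(n,st,b.max(0),b.min(0),np.percentile(b[:,0],98))
E
```

```text
tcp bay [[-0.1194  0.0002]] [-0.6548788  -0.03283603 -1.60833761]
green [292 215  41  20 462] [0.0039 0.0486] [-0.0401 -0.0446] 0.0007379999999999427
```

The card is following the fingers (its measured x of about -45 matches the finger position). I continue to about 20 mm short, then go slowly.

Request:
{"op": "play_rows", "data": {"plan": [-0.003,0,0,0,-0.003,0,0,0,-0.003,0,0,0,-0.003,0,0,0,-0.003,0,0,0,-0.003,0,0,0,-0.003,0,0,0,-0.002,0,0,0]}}

```text
t: 10.4
position: [0.5093, 0.0602, 0.0624]
tool_rot: [0.012, 1.0, 0.0, 0.0]
wrist_force: [-0.7, 0.2, 0.5]
grip_width: 0.0007
```

Request:
{"op": "play_rows", "data": {"plan": [-0.001,0,0,0,-0.001,0,0,0,-0.001,0,0,0,0,0,0,0]}}

```text
t: 10.8
position: [0.5121, 0.0601, 0.0624]
tool_rot: [0.012, 1.0, 0.0, 0.0]
wrist_force: [-1.3, 0.3, -0.2]
grip_width: 0.0007
```

Request:
{"op": "play_rows", "data": {"plan": [-0.001,0,0,0,-0.001,0,0,0,0,0,0,0]}}

```text
t: 11.1
position: [0.5142, 0.0601, 0.0625]
tool_rot: [0.012, 1.0, 0.0, 0.0]
wrist_force: [-0.0, -0.1, -0.1]
grip_width: 0.0003
```

Request:
{"op": "play_rows", "data": {"plan": [-0.001,0,0,0,-0.001,0,0,0,0,0,0,0]}}

```text
t: 11.4
position: [0.5161, 0.0601, 0.0625]
tool_rot: [0.012, 1.0, 0.0, 0.0]
wrist_force: [-0.3, -0.2, 0.3]
grip_width: 0.0008
```

Request:
{"op": "play_rows", "data": {"plan": [-0.001,0,0,0,-0.001,0,0,0,0,0,0,0]}}

```text
t: 11.7
position: [0.5181, 0.06, 0.0625]
tool_rot: [0.012, 1.0, 0.0, 0.0]
wrist_force: [-1.5, -0.0, -0.2]
grip_width: 0.0005
```

Request:
{"op": "play_rows", "data": {"plan": [-0.001,0,0,0,-0.001,0,0,0,0,0,0,0]}}

```text
t: 12.0
position: [0.5201, 0.06, 0.0624]
tool_rot: [0.012, 1.0, 0.0, 0.0]
wrist_force: [-0.2, 1.1, 0.9]
grip_width: 0.0003
```

Request:
{"op": "play_rows", "data": {"plan": [-0.001,0,0,0,-0.001,0,0,0,0,0,0,0]}}

```text
t: 12.3
position: [0.5221, 0.0599, 0.0624]
tool_rot: [0.012, 1.0, -0.0, 0.0]
wrist_force: [-0.3, 0.2, -0.5]
grip_width: 0.0004
```

Request:
{"op": "play_rows", "data": {"plan": [-0.001,0,0,0,-0.001,0,0,0,0,0,0,0]}}

```text
t: 12.6
position: [0.5231, 0.0599, 0.0623]
tool_rot: [0.012, 1.0, -0.0, -0.001]
wrist_force: [-7.2, 0.4, 5.7]
grip_width: 0.0002
```

Contact felt: 7 N, with the arm stopping about 1 mm short of command. One small extra nudge for a definite press.

Request:
{"op": "play_rows", "data": {"plan": [-0.0006,0,0,0,0,0,0,0]}}

```text
t: 12.8
position: [0.5232, 0.0599, 0.0622]
tool_rot: [0.012, 1.0, -0.0, -0.001]
wrist_force: [-9.8, 0.4, 8.2]
grip_width: 0.0005
```

Contact confirmed at about 10 N, so step 2 should be met. Now I retreat, and work out arc waypoints to swing each lever part way with the closed fingers from outside. I'll finish both together with the jaws half open.

Request:
{"op": "play_rows", "data": {"plan": [0.004,0,0,0,0.016,0,0,0,0.02,0,0,0,0,0,-0.025,0,0,0,-0.035,0,0,0,-0.03,0,0,0,0,0]}}

```text
t: 13.5
position: [0.4868, 0.061, 0.1561]
tool_rot: [0.012, 1.0, 0.0, 0.003]
wrist_force: [0.1, 0.7, -1.5]
grip_width: 0.0003
```

```bash
python3 - <<'E'
from h import *
np.set_printoptions(precision=4,suppress=True)
def C(th,r):
    u=np.array([-np.sin(th),-np.cos(th)]);t=np.array([-np.cos(th),np.sin(th)])
    return np.array([-62,68])+r*u+(4+16*abs(np.cos(th))+13.5*abs(np.sin(th)))*t
prev=None
for th in (2.2,2.0,1.8,1.6,1.4,1.2,1.0,.85,.75,.7):
    p=C(th,36 if th>1 else 38); print(th,p.round(1),None if prev is None else (p-prev).round(1)); prev=p
print(bay(sense()['position'][:2])); to([*w((-.088,.122)),.12],np.pi/2+yaw)
c=read_camera('top');H=hsv(c);h,ss,v=[H[...,i].astype(int) for i in range(3)]
for n,m,z in(('green',(h>45)&(h<80)&(ss>100),.04),('red',((h<3)|(h>176))&(ss>150),.062)):
  for ce,st,l in blobs(m,20):
    p=np.argwhere(l)[:,::-1]
    if 250<ce[0]<380: b=bay(ray(c,p,z)); print(n,st,b.max(0),b.min(0))
E
```

```text
2.2 [-76.8 108.9] None
2.0 [-85.2 103.8] [-8.4 -5. ]
1.8 [-92.3  96.4] [-7.1 -7.4]
1.6 [-97.5  87. ] [-5.1 -9.4]
1.4 [-100.9   81.6] [-3.4 -5.4]
1.2 [-103.7   75.8] [-2.8 -5.8]
1.0 [-106.9   67.7] [-3.3 -8.1]
0.85 [-106.9   61.5] [ 0.1 -6.2]
0.75 [-106.1   57.2] [ 0.7 -4.3]
0.7 [-105.6   55. ] [ 0.6 -2.2]
[[-0.1187  0.0005]]
t 13.50 tcp [0.4868 0.061  0.1561] ty yaw 88.62 shift [-0.0304  0.1215  0.0364] n 0.13 twist -0.025242641858113757 F [ 0.1  0.7 -1.5] w 0.0003
green [293 199  40  25 659] [0.0433 0.0486] [-0.0159 -0.0446]
```

Request:
{"op": "play_rows", "data": {"plan": [-0.0113,0.0398,0,0,-0.0113,0.0398,0,0,-0.0113,0.0398,0,0,0,0,0.03,0,0,0,0.04,0,0,0,0.02,0,0,0,0.005,0,0,0,0,0]}}

```text
t: 14.35
position: [0.5206, 0.1791, 0.0564]
tool_rot: [0.012, 1.0, -0.0, -0.001]
wrist_force: [0.5, -0.4, -0.2]
grip_width: 0.0002
```

```bash
python3 - <<'E'
from h import *
print(bay(sense()['position'][:2])); to([*w((-.085,.120)),.06],np.pi/2+yaw)
s=sense();c=read_camera('wrist')
H=hsv(c);h,ss,v=[H[...,i].astype(int) for i in range(3)]
for ce,st,l in blobs(((h<3)|(h>176))&(ss>150),60):
    b=bay(ray(c,np.argwhere(l)[:,::-1],.062,s));print(st,b.mean(0),b.max(0),b.min(0))
E
```

```text
[[-0.0877  0.1194]]
t 14.35 tcp [0.5206 0.1791 0.0564] ty yaw 88.62 shift [-0.0027  0.0006 -0.0036] n 0.005 twist -0.030159129946341068 F [ 0.5 -0.4 -0.2] w 0.0002
[257 217  22  20 275] [-0.10571345  0.09278582] [-0.1013  0.0978] [-0.1114  0.0868]
[213 302   8  18  90] [-0.05758889  0.06259333] [-0.0527  0.0643] [-0.0632  0.0605]
```

Before sweeping I raise the tips to about 49 mm so they clear the guides (44.5 mm).

Request:
{"op": "play_rows", "data": {"plan": [-0.002,0,-0.01,0,0,-0.008,0,0,0,-0.008,0,0,0.007,-0.008,0,0,0.0055,-0.009,0,0,0.0035,-0.0055,0,0,0.0025,-0.006,0,0,0.003,-0.008,0,0]}}

```text
t: 15.2
position: [0.5026, 0.1278, 0.0688]
tool_rot: [0.012, 1.0, 0.001, 0.003]
wrist_force: [4.5, 15.0, 1.2]
grip_width: 0.0005
```

Request:
{"op": "play_rows", "data": {"plan": [0,-0.0065,0,0,-0.001,-0.0045,0,0,0,0,0,0]}}

```text
t: 15.5
position: [0.5016, 0.1159, 0.0681]
tool_rot: [0.013, 1.0, 0.0, 0.001]
wrist_force: [0.5, 6.4, 2.4]
grip_width: 0.0005
```

Request:
{"op": "play_rows", "data": {"plan": [0.01,0.005,0,0,0.01,0.002,-0.01,0,0,0,-0.045,0,-0.0098,-0.0455,0,0,-0.0098,-0.0455,0,0,-0.0098,-0.0455,0,0,-0.0098,-0.0455,0,0,0,0,0,0]}}

```text
t: 16.3
position: [0.5165, -0.0632, 0.1228]
tool_rot: [0.014, 1.0, -0.0, 0.001]
wrist_force: [0.3, -0.2, -0.3]
grip_width: 0.0004
```

```bash
python3 - <<'E'
from h import *
s=sense();print(bay(s['position'][:2])); to([*w((-.087,-.120)),.067],np.pi/2+yaw)
c=read_camera('wrist');cv2.imwrite('pics/w4.png',c['img'][:,:,::-1])
H=hsv(c);h,ss,v=[H[...,i].astype(int) for i in range(3)]
for ce,st,l in blobs(((h<3)|(h>176))&(ss>150),60):
    b=bay(ray(c,np.argwhere(l)[:,::-1],.062,s));print(st,b.mean(0),b.max(0),b.min(0))
E
```

```text
[[-0.0862 -0.123 ]]
t 16.30 tcp [ 0.5165 -0.0632  0.1228] ty yaw 88.39 shift [0.0009 0.003  0.0558] n 0.056 twist -0.25966011695791735 F [ 0.3 -0.2 -0.3] w 0.0004
[388 180  16  57 715] [-0.09434895 -0.06855357] [-0.0733 -0.0638] [-0.1153 -0.0734]
[523 197  44  42 710] [-0.08730014  0.0388693 ] [-0.0712  0.0576] [-0.1025  0.0217]
```

View pics/w4.png

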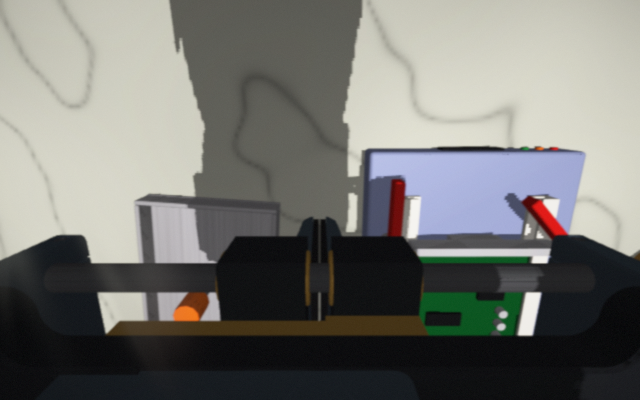

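Left lever now at about 0.72 rad, from (525,200) to (562,235). The right lever still points along -x at (398,208). I sweep the right one in mirror image.

Request:
{"op": "play_rows", "data": {"plan": [0,0,0.035,-0.2,0,0,0.02,0,0.005,0.012,0,0,0.005,0.012,0,0,0.001,0.012,0,0,0.0035,0.0055,0,0,0.003,0.006,0,0,0.003,0.008,0,0]}}

```text
t: 17.15
position: [0.4984, -0.0029, 0.069]
tool_rot: [0.01, 1.0, -0.001, 0.002]
wrist_force: [1.8, -13.5, 0.7]
grip_width: 0.0004
```

Request:
{"op": "play_rows", "data": {"plan": [0,0.0065,0,0,-0.001,0.0045,0,0,0,0,0,0]}}

```text
t: 17.45
position: [0.4983, 0.0086, 0.0685]
tool_rot: [0.01, 1.0, -0.0, 0.001]
wrist_force: [-1.8, -5.8, 1.4]
grip_width: 0.0006
```

Request:
{"op": "play_rows", "data": {"plan": [0.01,-0.005,0,0,0.012,-0.002,-0.01,0,0.005,0.01,-0.025,0,0.003,0.03,0,0,0,0.03,0,0,0,0,0,0,0,0,0,0], "claw": 0.5}}

```text
t: 18.15
position: [0.4689, 0.0719, 0.1029]
tool_rot: [0.009, 1.0, 0.0, 0.0]
wrist_force: [0.1, 0.5, 0.9]
grip_width: 0.0455
```

```bash
python3 - <<'E'
from h import *
s=sense();print(bay(s['position'][:2])); to([*w((-.132,0)),.067],np.pi/2+yaw)
c=read_camera('wrist')
H=hsv(c);h,ss,v=[H[...,i].astype(int) for i in range(3)]
for ce,st,l in blobs(((h<3)|(h>176))&(ss>150),60):
    b=bay(ray(c,np.argwhere(l)[:,::-1],.062,s));print(st,b.mean(0),b.max(0),b.min(0))
E
```

```text
[[-0.1369  0.011 ]]
t 18.15 tcp [0.4689 0.0719 0.1029] ty yaw 88.93 shift [-0.0048 -0.011   0.0359] n 0.038 twist 0.27803091916771905 F [0.1 0.5 0.9] w 0.0455
[354 292  14  14  87] [-0.08646092  0.03998161] [-0.0799  0.0444] [-0.0903  0.0348]
```

Request:
{"op": "play_rows", "data": {"plan": [0,-0.011,0.01,0.3,0,0,0.02,0,0,0,0.012,0,-0.004,0,0,0,-0.005,0,0,0,-0.005,0,0,0,-0.005,0,0,0,-0.004,0,0,0]}}

```text
t: 19.0
position: [0.4891, 0.06, 0.06]
tool_rot: [0.013, 1.0, 0.0, -0.004]
wrist_force: [-31.9, 11.3, 22.5]
grip_width: 0.0454
```

Request:
{"op": "play_rows", "data": {"plan": [-0.003,0,0,0,-0.003,0,0,0,-0.003,0,0,0,-0.003,0,0,0]}}

```text
t: 19.4
position: [0.4928, 0.0586, 0.0581]
tool_rot: [0.012, 1.0, -0.001, -0.012]
wrist_force: [-58.8, -38.8, 38.2]
grip_width: 0.0454
```

Force is higher than expected (59 N, with a sideways part), so I look before going on.

```bash
python3 - <<'E'
from h import *
s=sense();c=read_camera('wrist');a=c['img'][150:330,220:460,::-1]
d=read_camera('side')['img'][120:250,220:380,::-1]
a=cv2.resize(a,(533,400),interpolation=cv2.INTER_CUBIC);d=cv2.resize(d,(533,433),interpolation=cv2.INTER_CUBIC)
t=read_camera('top')['img'][180:290,260:360,::-1];t=cv2.resize(t,(264,290),interpolation=cv2.INTER_CUBIC)
m=np.zeros((600,800,3),np.uint8);a=cv2.resize(a,(400,300));d=cv2.resize(d,(400,325))
m[:300,:400]=a;m[:325-25,400:]=d[:300];m[300:590,:264]=t;cv2.imwrite('pics/m5.png',m)
print(bay(s['position'][:2]),s['position'],s['wrist_force'],s['ft_torque'])
E
```

```text
[[-0.1127 -0.0018]] [0.49278122 0.0585683  0.05806835] [-58.76631755 -38.81949243  38.19890535] [-5.68369387  9.99426055  0.73563024]
```

View pics/m5.png

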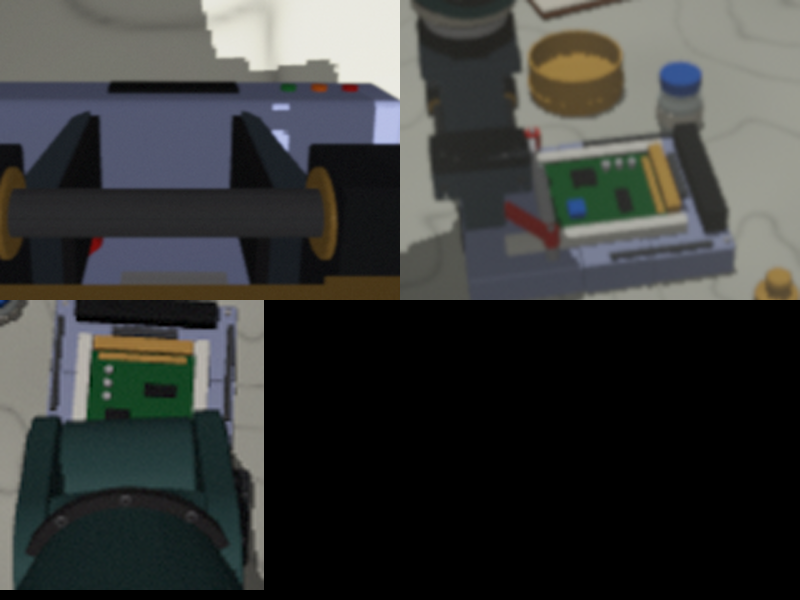

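The right lever's tip is at (95,243) in the wrist crop, inside the finger. The left is hidden behind its finger. At this angle the flat finger face jams the tips by friction, so I back off, measure the angles and close each lever along its own arc first.

Request:
{"op": "play_rows", "data": {"plan": [0.006,0,0,0,0.01,0,0,0,0.012,0,0,0,0.012,0,0,0,0,0,-0.03,0,0,0,-0.045,0,0,0,-0.045,0,0,0,0,0], "claw": 0.5}}

```text
t: 20.35
position: [0.4668, 0.061, 0.1859]
tool_rot: [0.013, 1.0, 0.0, 0.004]
wrist_force: [-0.3, 0.5, -1.9]
grip_width: 0.0457
```

Request:
{"op": "play_rows", "data": {"plan": [0,0,-0.035,0,0,0,-0.03,0,0,0,0,0,0,0,0,0], "claw": 1.0}}

```text
t: 20.75
position: [0.464, 0.0607, 0.2454]
tool_rot: [0.013, 1.0, 0.0, 0.001]
wrist_force: [-0.5, -0.5, -0.3]
grip_width: 0.0165
```

```bash
python3 - <<'E'
from h import *
s=sense();print(bay(s['position'][:2])); to([*w((-.13,.048)),.067],np.pi/2+yaw)
c=read_camera('wrist')
H=hsv(c);h,ss,v=[H[...,i].astype(int) for i in range(3)]
for ce,st,l in blobs(((h<3)|(h>176))&(ss>150),60):
    b=bay(ray(c,np.argwhere(l)[:,::-1],.062,s));hp=np.array([-.062,.068*np.sign(b[:,1].mean())])
    d=b.mean(0)-hp;print(st,b.mean(0),b.max(0),b.min(0),'th',np.arctan2(-d[0],abs(d[1])))
t=read_camera('top');H=hsv(t);h,ss,v=[H[...,i].astype(int) for i in range(3)]
for ce,st,l in blobs((h>45)&(h<80)&(ss>100),60):
    if 250<ce[0]<380: b=bay(ray(t,np.argwhere(l)[:,::-1],.04));print('green',b.max(0),b.min(0))
cv2.imwrite('pics/w6.png',cv2.resize(c['img'][60:260,210:430,::-1],None,fx=3,fy=3,interpolation=cv2.INTER_CUBIC))
E
```

```text
[[-0.1416 -0.0004]]
t 20.75 tcp [0.464  0.0607 0.2454] ty yaw 88.53 shift [-0.0113  0.0484  0.1784] n 0.185 twist -0.11628604106061857 F [-0.5 -0.5 -0.3] w 0.0165
green [0.0433 0.0486] [-0.0256 -0.0446]
```

View pics/w6.png

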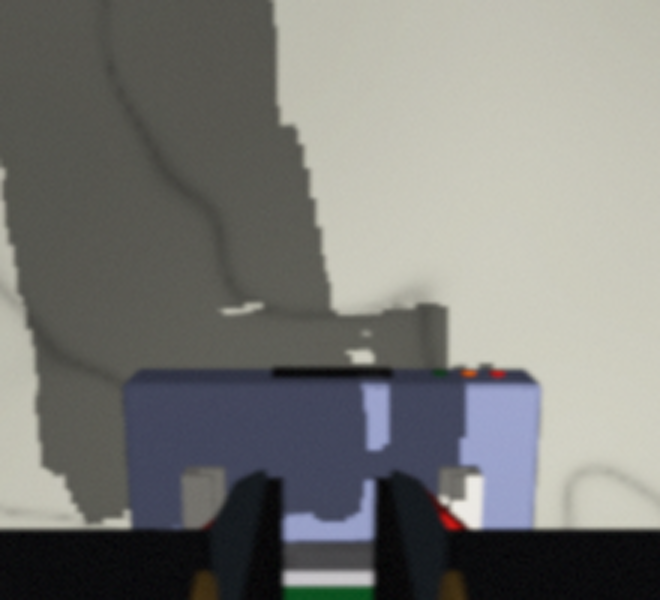

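That view mostly shows the fingers; only the left lever's tip shows, at (450,515). I go on with closed fingers along the arc, left lever first, to about 0.3 rad.

Request:
{"op": "play_rows", "data": {"plan": [-0.012,0.031,0.03,0,-0.0116,0.0314,0.035,0,0,0,0.045,0,0,0,0.045,0,0,0,0.018,0,0,0,0.005,0,0,0,0,0]}}

```text
t: 21.55
position: [0.4886, 0.1222, 0.0665]
tool_rot: [0.013, 1.0, -0.0, -0.001]
wrist_force: [-0.4, -0.5, 0.0]
grip_width: 0.0006
```

Request:
{"op": "play_rows", "data": {"plan": [-0.006,-0.0025,0,0,-0.006,-0.0025,0,0,-0.001,-0.005,0,0,-0.0033,-0.0057,0,0,-0.0045,-0.006,0,0,-0.0022,-0.002,0,0,0,0,0,0]}}

```text
t: 22.25
position: [0.5112, 0.0982, 0.0679]
tool_rot: [0.013, 1.0, 0.001, -0.001]
wrist_force: [-6.8, 10.7, 2.5]
grip_width: 0.0006
```

```bash
python3 - <<'E'
from h import *
s=sense();print(bay(s['position'][:2]));to([*w((-.095,.038)),.067],np.pi/2+yaw)
E
```

```text
[[-0.0952  0.0383]]
t 22.25 tcp [0.5112 0.0982 0.0679] ty yaw 88.47 shift [-0.0002 -0.0003  0.0009] n 0.001 twist -0.1802479608848273 F [-6.8 10.7  2.5] w 0.0006
```

Left lever tracked to about 0.28 rad with a modest force. Right lever likewise.

Request:
{"op": "play_rows", "data": {"plan": [0.01,0.003,0,0,0.013,0.004,0,0,0,0,-0.045,0,0,-0.0357,0,0,0,-0.0357,0,0,0,-0.0357,0,0,0,0,0.02,0,0,0,0.025,0]}}

```text
t: 23.05
position: [0.4866, -0.0024, 0.0682]
tool_rot: [0.014, 1.0, -0.0, 0.002]
wrist_force: [0.6, -0.8, 1.2]
grip_width: 0.0002
```

```bash
python3 - <<'E'
from h import *
s=sense();print(bay(s['position'][:2]));to([*w((-.118,-.062)),.067],np.pi/2+yaw)
E
```

```text
[[-0.1175 -0.0628]]
t 23.05 tcp [ 0.4866 -0.0024  0.0682] ty yaw 88.42 shift [0.0005 0.0008 0.0012] n 0.002 twist -0.22588454649731204 F [ 0.6 -0.8  1.2] w 0.0002
```

Request:
{"op": "play_rows", "data": {"plan": [-0.006,0.0033,0,0,-0.006,0.0025,0,0,-0.001,0.005,0,0,-0.0033,0.0057,0,0,-0.0045,0.006,0,0,-0.0022,0.002,0,0,0,0,0,0]}}

```text
t: 23.75
position: [0.509, 0.0227, 0.0679]
tool_rot: [0.012, 1.0, -0.0, -0.001]
wrist_force: [-5.9, -6.8, 2.3]
grip_width: 0.0001
```

Request:
{"op": "play_rows", "data": {"plan": [0.01,-0.003,0,-0.2,0.013,-0.004,0,0,0,0,-0.03,0,0,0.022,0,0,0,0.023,0,0,0,0,0,0,0,0,0,0,0,0,0,0], "claw": 0.55}}

```text
t: 24.55
position: [0.4872, 0.0606, 0.0975]
tool_rot: [0.011, 1.0, -0.0, 0.0]
wrist_force: [-0.0, -0.2, -0.9]
grip_width: 0.0411
```

```bash
python3 - <<'E'
from h import *
s=sense();print(bay(s['position'][:2]));to([*w((-.118,0)),.064],np.pi/2+yaw)
E
```

```text
[[-1.183e-01  1.000e-04]]
t 24.55 tcp [0.4872 0.0606 0.0975] ty yaw 88.72 shift [-0.0003 -0.0001  0.0335] n 0.034 twist 0.07177142700669492 F [-0.  -0.2 -0.9] w 0.0411
```

Centred. I lower and push both levers together to the shut position (TCP bay x ≈ -82).

Request:
{"op": "play_rows", "data": {"plan": [0,0,0.02,0,0,0,0.013,0,-0.006,0,0,0,-0.006,0,0,0,-0.005,0,0,0,-0.003,0,0,0,-0.003,0,0,0,-0.002,0,0,0]}}

```text
t: 25.35
position: [0.5089, 0.0604, 0.0639]
tool_rot: [0.011, 1.0, -0.0, -0.004]
wrist_force: [-25.4, 2.5, 16.3]
grip_width: 0.0411
```

Request:
{"op": "play_rows", "data": {"plan": [-0.002,0,0,0,-0.002,0,0,0,-0.002,0,0,0,0,0,0,0]}}

```text
t: 25.75
position: [0.5129, 0.0601, 0.063]
tool_rot: [0.011, 1.0, -0.0, -0.006]
wrist_force: [-26.9, 0.9, 10.7]
grip_width: 0.041
```

Request:
{"op": "play_rows", "data": {"plan": [-0.002,0,0,0,-0.002,0,0,0,-0.002,0,0,0,0,0,0,0]}}

```text
t: 26.15
position: [0.5182, 0.0599, 0.0625]
tool_rot: [0.011, 1.0, -0.0, -0.007]
wrist_force: [-28.0, -0.5, 6.0]
grip_width: 0.041
```

Request:
{"op": "play_rows", "data": {"plan": [-0.002,0,0,0,-0.002,0,0,0,-0.001,0,0,0,0,0,0,0]}}

```text
t: 26.55
position: [0.5227, 0.0597, 0.0623]
tool_rot: [0.011, 1.0, -0.001, -0.007]
wrist_force: [-29.9, -0.4, 5.7]
grip_width: 0.0411
```

Request:
{"op": "play_rows", "data": {"plan": [-0.001,0,0,0,-0.001,0,0,0,0,0,0,0]}}

```text
t: 26.85
position: [0.5244, 0.0597, 0.0622]
tool_rot: [0.011, 1.0, -0.001, -0.008]
wrist_force: [-30.8, -0.5, 7.3]
grip_width: 0.0409
```

Request:
{"op": "play_rows", "data": {"plan": [-0.001,0,0,0,-0.001,0,0,0,0,0,0,0]}}

```text
t: 27.15
position: [0.5251, 0.0597, 0.0621]
tool_rot: [0.011, 1.0, -0.001, -0.009]
wrist_force: [-39.2, 0.1, 15.0]
grip_width: 0.0409
```

Request:
{"op": "play_rows", "data": {"plan": [-0.001,0,0,0,-0.001,0,0,0,0,0,0,0]}}

```text
t: 27.45
position: [0.5254, 0.0596, 0.062]
tool_rot: [0.011, 1.0, -0.001, -0.011]
wrist_force: [-51.0, 1.7, 29.5]
grip_width: 0.041
```

The hard stop is reached: 2 mm commanded gave 0.3 mm of motion and 12 N more. I back off, go up and away, and check.

Request:
{"op": "play_rows", "data": {"plan": [0.005,0,0,0,0.01,0,0,0,0.015,0,0,0,0.01,0,0,0,0,0,-0.04,0,0,0,-0.045,0,0,0,-0.045,0,0,0,0,0]}}

```text
t: 28.25
position: [0.4983, 0.0611, 0.2003]
tool_rot: [0.011, 1.0, 0.0, 0.005]
wrist_force: [-0.3, -0.6, -0.3]
grip_width: 0.0411
```

Request:
{"op": "play_rows", "data": {"plan": [0,0.04,0,0,0,0.045,0,0,0,0.045,0,0,0,0.045,0,0,0,0.045,0,0,0,0.045,0,0,0,0.04,0,0,0,0,0,0]}}

```text
t: 29.05
position: [0.5021, 0.3695, 0.1943]
tool_rot: [0.01, 1.0, 0.001, 0.001]
wrist_force: [-0.0, -0.3, -0.1]
grip_width: 0.0412
```

```bash
python3 - <<'E'
from h import *
np.set_printoptions(precision=4,suppress=True)
s=sense();print(s['t'],s['position'],s['wrist_force'])
c=read_camera('top');H=hsv(c);h,ss,v=[H[...,i].astype(int) for i in range(3)]
for n,m,z in(('green',(h>45)&(h<80)&(ss>100),.04),('red',((h<3)|(h>176))&(ss>150),.062),('orange',(h>3)&(h<14)&(ss>150),.076)):
  for ce,st,l in blobs(m,8):
    if 250<ce[0]<440 and ce[1]>100:
        p=ray(c,np.argwhere(l)[:,::-1],z);b=bay(p);th=''
        if n=='red': hp=np.array([-.062,.068*np.sign(b[:,1].mean())]);d=b[np.abs(b[:,1])<.055].mean(0)-hp;th=np.arctan2(-d[0],abs(d[1]))
        print(n,st,b.mean(0),b.max(0),b.min(0),'world',p.mean(0),th)
cv2.imwrite('pics/f1.png',cv2.resize(c['img'][165:285,230:440,::-1],None,fx=3.7,fy=3.7,interpolation=cv2.INTER_CUBIC))
E
```

```text
29.05 [0.5021 0.3695 0.1943] [-0.0163 -0.3462 -0.082 ]
green [ 292  196   42   42 1192] [0.0014 0.0021] [0.0509 0.0486] [-0.0449 -0.0447] world [0.6069 0.0597] 
red [279 238  27   6  92] [-0.0617  0.0454] [-0.0562  0.0759] [-0.0679  0.0156] world [0.5449 0.1045] -0.010852524087818663
red [317 241  27   6  88] [-0.0617 -0.0408] [-0.0555 -0.0119] [-0.0673 -0.0721] world [0.5428 0.0184] -0.012756654453934159
orange [404 224  10   9  66] [-0.0185 -0.2196] [-0.0092 -0.2093] [-0.0282 -0.2298] world [ 0.5818 -0.1614]
```

View pics/f1.png

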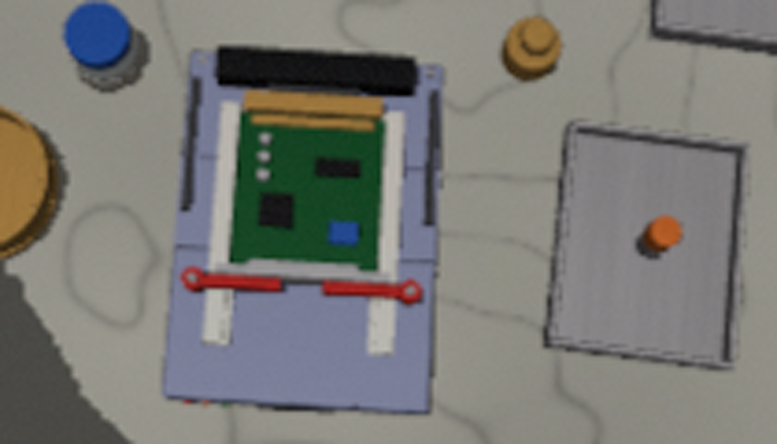

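Both levers are shut across the bar at (235,282) and (372,290), and the card is in against the connector. The pin stands in the tray at (663,233), and the sieve, jar and weight are in place. Handing in.

```bash
python3 -c "
from cell import *
print(job_done())"
```

```text
the job is handed in; nothing more can be done
None
```

I finished the job and handed it in at about 29 s of the 64 s allowed. The hand-in gives no verdict.

- **Pin:** I drew it straight up out of its sleeve and set it in the tray nearest the robot. It stands upright near the middle of the tray.
- **Card:** I slid it along its guides with the fingers shut, at about 10 mm/s at the end. It met the connector about 8 mm short of home, and I stopped pressing at about 10 N.
- **Levers:** I swung each lever in to about 0.3 rad along its own arc, then pushed both to their hard stops together.
- **What went wrong on the way:** My first try at closing both levers together jammed on their tips at about 0.7 rad. The wrist force reached about 80 N in total, under the 120 N limit. I backed off and used the arcs instead.

**Last checks:** In the top view both levers measured about 0.01 rad from shut. The card was straight by eye and, going by its edges and the levers against the bar, home to within about 2 mm; I did not measure its angle. The sieve, weight and jar looked unmoved, which I judged by eye and did not measure. The gripper was clear of everything. No final check failed or disagreed.

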